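Top up the bobbin tube of the sewing caddy and bolt it for carrying

ROBOT

A 7-joint arm with a two-finger parallel gripper is mounted at the origin on the work surface. World frame = base frame: x ahead of the robot, y to its left, z up, the work surface at z = 0. Lengths are in m, angles in rad, forces in N, time in s.
With the tool pointing down it reaches from about 0.4 to 0.9 m from the base axis. Payload 5.6 kg.
Tool frame: the origin (TCP) lies midway between the tips of the shut fingers; the grasp point (between the pads) lies 19 mm behind it; z points along the fingers, y is the line along which they close (so a half turn about z gives the same grasp; the last joint's range is limited). The gripper opens to 92 mm and grips with 3 to 60 N. Pads are 20 mm wide; open, the fingers measure 128 mm over their backs; the gripper's body (75 mm by 189 mm) begins 69 mm behind the grasp point.
Start: joints at [1.289, 0.468, -0.012, 1.603, 0.006, 1.071, -0.056], TCP at [0.154, -0.632, 0.215] pointing down, gripper open.
Joint ranges: [-2.53, 2.53], [-0.31, 2.02], [-1.57, 1.55], [0.28, 2.44], [-1.29, 4.43], [0.15, 1.84], [-2.92, 2.92]. Speed limits (rad/s): [2.57, 2.57, 3.14, 3.14, 3.14, 3.14, 3.14].

INTERFACE

Orientations are given as a 3x3 rotation matrix whose columns are the frame's x, y, z axes.
In Python, from station import env, effector, solver, viewer, workorder, search_frame, tip_of gives the robot as it stands. Calls block until the motion is done:
- env.reach(position, orientation): joint-space move of the TCP to a pose.
- env.movel(position, frame=None, rate=0.15): straight line of the TCP; frame=None keeps the orientation; rate is the mean speed in m/s.
- env.goto_joints(angles): joint-space move.
- effector.release() and effector.grasp(squeeze=None): open the fingers fully, or close them until they stop; squeeze is the grip in N (None keeps the last).
- env.pause(seconds).
- solver.inverse_kinematics(position, orientation): joint angles nearest the present ones, or None.
- env.sense(): the state.
- viewer.read_camera(name): name is "side" or "top" or "wrist"; returns (picture, depth): 384x512x3 uint8, red, green, blue; 384x512 float32, m along the optical axis (not along the pixel's ray), 0 where there is no reading.
- viewer.camera_info(name): a dict with "intrinsics" (3x3 intrinsics, pixels), "eye" and "rotation" of the camera in the world; the wrist camera has in their place "T_tool_cam" (4x4, takes a point from camera to tool coordinates, whose origin is the TCP and whose axes are the flange's). Camera axes: x right, y up, looking along -z (the intrinsics and any distortion apply to the point x, -y, -z); pixel columns grow to the right and rows downward; lengths in m; the calibration is good to about 2 mm. A picture is of the moment at which its call begins: read the wrist's pose just before it. camera_info takes no time and is no camera call.
A pose or a line that the arm cannot do raises env.PlanningError and nothing moves.
- workorder.finish_job(): hands the job in; it is judged then, once.
Trained networks look in the newest picture that a camera, given by its name, has taken for a name from the list of things; names that differ only in an ending like _2 or _b are one class to them, and where a whole thing is asked for, a point or a joint stands for the part that bears it (a point fixed in the world has none). Each returns a list of dicts, best first, with "score" (0 to 1); they miss things now and then, are a little off and sometimes report something else, mostly with a low value. They report only what shows in the picture. A call takes as long as a camera call.
- search_frame(camera, name): "at" ([x, y, z] in m, in world coordinates, good to about 4 mm: the middle of the surface that is visible of it).
- tip_of(camera, name): "at" ([x, y, z] in m, in world coordinates, good to about 4 mm: a listed point, or the origin of a listed thing).
The state is a dict: "t": time; "joint_positions": joint angles; "joint_velocities": joint speeds; "tau": joint torques, N m; "ee_pos": TCP position; "tcp_rot": TCP orientation; "wrist_force": force on the tool from outside, world axes, zero at the start; "moment": the same for the moment, N m; "gripper_width": finger opening in m; "grasp_force": force on a finger pad.
Only numpy, scipy, OpenCV 4.12 (cv2) and the standard library are available. Lean on these libraries where they do the work, as an engineer would, in place of code of your own. Each camera call takes 0.05 s, during which the arm holds its last target. There are 200 camera calls.

TASK

Get the sewing caddy ready to be carried: draw its bolt right back, add bobbins to the clear tube, lying flat, until the top of the stack is level with the dark line, then shoot the bolt fully home into its keeper. Put all the bobbins left over in the green bobbin box, and leave the other things on the table as they stand.

Things in the scene. Friction and masses are not known exactly. Their poses are not given: they have to be found in the camera images.
- caddy: wooden sewing caddy, stands firm; origin on the table under the tube's axis, z up, +y from the tube towards its drawer box, along the bolt. The box (110 mm in x, 91 mm high) spans y = 22 to 176 mm; the end post with the bolt's keeper (52 mm in x, 91 mm high, keeper 15 mm more) spans y = -36 to -22 mm. Both x sides of the tube are free
- tube_mouth (a point): centre of the rim of the caddy's clear plastic tube, 91 mm above the table; axes as the caddy's. The tube is upright, 28 mm bore, 34 mm outside, open only at the top, where over the last 6 mm the bore flares to 33 mm at the rim (37 mm outside). Its wall is smooth and slippery
- tube_mark (a point): centre of the dark line ringed around the tube, on the tube's axis, 7 mm below the rim and 72 mm above the tube's inner floor (the height of six bobbins lying flat); axes as the caddy's
- tube_floor (a point): centre of the inner floor of the tube, 79 mm below the rim, 12 mm above the table
- bolt (a joint): travel in m of the tower bolt on top of the caddy: 0 = home, its 9 mm rod across the mouth 2 mm above the rim, its end in the keeper; grows as it is drawn in the caddy's +y; stop at 0.054, clear of the bore from 0.049. Starts home or partly drawn (up to 0.02), about 2 N of friction, stays where left; a bobbin above the rim blocks it
- bolt_knob (a point): centre of the top of the bolt's upright round brass knob, 14 mm across, its top 36 mm above the caddy's top; it moves with the bolt along the caddy's y. Its upper 18 mm are free to grip. The rod, 157 mm long, has its end at caddy y = -34 mm when home, the knob then at 44 mm; the keeper and two staples over the rod (22 mm wide, 15 mm high) stand at y = -29, 28 and 113 mm
- bobbin_box: open green plastic bobbin box, fast to the table, 120 (x) by 100 (y) by 24 mm high, walls and floor 3 mm; origin under the centre of its open tray. Its lid lies folded back flat on the table on its +y side, not part of the tray
- bobbin1: smoked plastic sewing bobbin wound full with maroon thread, 26 mm across the flanges and 12 mm thick, 13 to 22 g, a solid disc to the gripper; origin at its centre (6 mm up when it lies flat), z along its axis; starts lying flat on the table
- bobbin2: smoked plastic sewing bobbin wound full with maroon thread, 26 mm across the flanges and 12 mm thick, 13 to 22 g, a solid disc to the gripper; origin at its centre (6 mm up when it lies flat), z along its axis; starts lying flat on the table
- bobbin3: smoked plastic sewing bobbin wound full with maroon thread, 26 mm across the flanges and 12 mm thick, 13 to 22 g, a solid disc to the gripper; origin at its centre (6 mm up when it lies flat), z along its axis; starts lying flat on the table
- bobbin4: smoked plastic sewing bobbin wound full with maroon thread, 26 mm across the flanges and 12 mm thick, 13 to 22 g, a solid disc to the gripper; origin at its centre (6 mm up when it lies flat), z along its axis; starts lying flat on the table
- bobbin5: smoked plastic sewing bobbin wound full with maroon thread, 26 mm across the flanges and 12 mm thick, 13 to 22 g, a solid disc to the gripper; origin at its centre (6 mm up when it lies flat), z along its axis; starts lying flat on the table; may be absent
- bobbin6: smoked plastic sewing bobbin wound full with maroon thread, 26 mm across the flanges and 12 mm thick, 13 to 22 g, a solid disc to the gripper; origin at its centre (6 mm up when it lies flat), z along its axis; starts lying flat on the table; may be absent
- bobbin7: smoked plastic sewing bobbin wound full with maroon thread, 26 mm across the flanges and 12 mm thick, 13 to 22 g, a solid disc to the gripper; origin at its centre (6 mm up when it lies flat), z along its axis; starts lying flat on the table; may be absent
- stacked1: smoked plastic sewing bobbin wound full with maroon thread, 26 mm across the flanges and 12 mm thick, 13 to 22 g, a solid disc to the gripper; origin at its centre (6 mm up when it lies flat), z along its axis; the same kind, starts already lying in the tube
- stacked2: smoked plastic sewing bobbin wound full with maroon thread, 26 mm across the flanges and 12 mm thick, 13 to 22 g, a solid disc to the gripper; origin at its centre (6 mm up when it lies flat), z along its axis; the same kind, starts already lying in the tube; may be absent
- votive: glass votive cup, 58 mm across, 60 mm high, upright, origin under its centre; leave alone
- tin: round aluminium tin with lid, 92 mm across, 34 mm high, origin under its centre; leave alone
- thimble: steel thimble, 19 mm across, 24 mm high, standing mouth down, origin under its centre; leave alone
- spool: wooden thread spool, 28 mm across, 38 mm high, upright, origin under its centre; leave alone

How it is judged:
On the way, in this order (a step that is already met when the one before it is completed fails the run):
1. the bolt is drawn right back, clear of the tube's mouth (value of joint bolt above 0.048 m), for 0.2 s.
2. the stack in the tube reaches the dark line, with none above it (((horizontal distance between bobbin1 and tube_mark below 0.006 m and z of bobbin1 in the frame of tube_mark between -0.009 and -0.003 m and angle between the z axis of bobbin1 and the z axis of tube_mark, either way round below 0.2 rad) or (horizontal distance between bobbin2 and tube_mark below 0.006 m and z of bobbin2 in the frame of tube_mark between -0.009 and -0.003 m and angle between the z axis of bobbin2 and the z axis of tube_mark, either way round below 0.2 rad) or (horizontal distance between bobbin3 and tube_mark below 0.006 m and z of bobbin3 in the frame of tube_mark between -0.009 and -0.003 m and angle between the z axis of bobbin3 and the z axis of tube_mark, either way round below 0.2 rad) or (horizontal distance between bobbin4 and tube_mark below 0.006 m and z of bobbin4 in the frame of tube_mark between -0.009 and -0.003 m and angle between the z axis of bobbin4 and the z axis of tube_mark, either way round below 0.2 rad) or (horizontal distance between bobbin5 and tube_mark below 0.006 m and z of bobbin5 in the frame of tube_mark between -0.009 and -0.003 m and angle between the z axis of bobbin5 and the z axis of tube_mark, either way round below 0.2 rad) or (horizontal distance between bobbin6 and tube_mark below 0.006 m and z of bobbin6 in the frame of tube_mark between -0.009 and -0.003 m and angle between the z axis of bobbin6 and the z axis of tube_mark, either way round below 0.2 rad) or (horizontal distance between bobbin7 and tube_mark below 0.006 m and z of bobbin7 in the frame of tube_mark between -0.009 and -0.003 m and angle between the z axis of bobbin7 and the z axis of tube_mark, either way round below 0.2 rad) or (horizontal distance between stacked1 and tube_mark below 0.006 m and z of stacked1 in the frame of tube_mark between -0.009 and -0.003 m and angle between the z axis of stacked1 and the z axis of tube_mark, either way round below 0.2 rad) or (horizontal distance between stacked2 and tube_mark below 0.006 m and z of stacked2 in the frame of tube_mark between -0.009 and -0.003 m and angle between the z axis of stacked2 and the z axis of tube_mark, either way round below 0.2 rad)) and not (horizontal distance between bobbin1 and tube_mark below 0.012 m and z of bobbin1 in the frame of tube_mark above -0.002 m) and not (horizontal distance between bobbin2 and tube_mark below 0.012 m and z of bobbin2 in the frame of tube_mark above -0.002 m) and not (horizontal distance between bobbin3 and tube_mark below 0.012 m and z of bobbin3 in the frame of tube_mark above -0.002 m) and not (horizontal distance between bobbin4 and tube_mark below 0.012 m and z of bobbin4 in the frame of tube_mark above -0.002 m) and not (horizontal distance between bobbin5 and tube_mark below 0.012 m and z of bobbin5 in the frame of tube_mark above -0.002 m) and not (horizontal distance between bobbin6 and tube_mark below 0.012 m and z of bobbin6 in the frame of tube_mark above -0.002 m) and not (horizontal distance between bobbin7 and tube_mark below 0.012 m and z of bobbin7 in the frame of tube_mark above -0.002 m) and not (horizontal distance between stacked1 and tube_mark below 0.012 m and z of stacked1 in the frame of tube_mark above -0.002 m) and not (horizontal distance between stacked2 and tube_mark below 0.012 m and z of stacked2 in the frame of tube_mark above -0.002 m)), for 0.4 s.
3. the bolt is shot fully home into its keeper over the full tube (all of step 2 and value of joint bolt below 0.004 m), for 0.2 s.
At the end, for the whole second after the job is handed in: The top bobbin lies flat in the tube with its upper face within 3 mm of the dark line and none above it; the bolt is home to within 4 mm; every other bobbin is in the tube below or inside the tray of the green box (which may be filled at any time); all at rest (all of step 3 and ((horizontal distance between bobbin1 and tube_mark below 0.006 m and z of bobbin1 in the frame of tube_mark between -0.075 and -0.002 m) or (x of bobbin1 in the frame of bobbin_box between -0.058 and 0.058 m and y of bobbin1 in the frame of bobbin_box between -0.048 and 0.048 m and z of bobbin1 in the frame of bobbin_box below 0.024 m)) and ((horizontal distance between bobbin2 and tube_mark below 0.006 m and z of bobbin2 in the frame of tube_mark between -0.075 and -0.002 m) or (x of bobbin2 in the frame of bobbin_box between -0.058 and 0.058 m and y of bobbin2 in the frame of bobbin_box between -0.048 and 0.048 m and z of bobbin2 in the frame of bobbin_box below 0.024 m)) and ((horizontal distance between bobbin3 and tube_mark below 0.006 m and z of bobbin3 in the frame of tube_mark between -0.075 and -0.002 m) or (x of bobbin3 in the frame of bobbin_box between -0.058 and 0.058 m and y of bobbin3 in the frame of bobbin_box between -0.048 and 0.048 m and z of bobbin3 in the frame of bobbin_box below 0.024 m)) and ((horizontal distance between bobbin4 and tube_mark below 0.006 m and z of bobbin4 in the frame of tube_mark between -0.075 and -0.002 m) or (x of bobbin4 in the frame of bobbin_box between -0.058 and 0.058 m and y of bobbin4 in the frame of bobbin_box between -0.048 and 0.048 m and z of bobbin4 in the frame of bobbin_box below 0.024 m)) and ((horizontal distance between bobbin5 and tube_mark below 0.006 m and z of bobbin5 in the frame of tube_mark between -0.075 and -0.002 m) or (x of bobbin5 in the frame of bobbin_box between -0.058 and 0.058 m and y of bobbin5 in the frame of bobbin_box between -0.048 and 0.048 m and z of bobbin5 in the frame of bobbin_box below 0.024 m)) and ((horizontal distance between bobbin6 and tube_mark below 0.006 m and z of bobbin6 in the frame of tube_mark between -0.075 and -0.002 m) or (x of bobbin6 in the frame of bobbin_box between -0.058 and 0.058 m and y of bobbin6 in the frame of bobbin_box between -0.048 and 0.048 m and z of bobbin6 in the frame of bobbin_box below 0.024 m)) and ((horizontal distance between bobbin7 and tube_mark below 0.006 m and z of bobbin7 in the frame of tube_mark between -0.075 and -0.002 m) or (x of bobbin7 in the frame of bobbin_box between -0.058 and 0.058 m and y of bobbin7 in the frame of bobbin_box between -0.048 and 0.048 m and z of bobbin7 in the frame of bobbin_box below 0.024 m)) and ((horizontal distance between stacked1 and tube_mark below 0.006 m and z of stacked1 in the frame of tube_mark between -0.075 and -0.002 m) or (x of stacked1 in the frame of bobbin_box between -0.058 and 0.058 m and y of stacked1 in the frame of bobbin_box between -0.048 and 0.048 m and z of stacked1 in the frame of bobbin_box below 0.024 m)) and ((horizontal distance between stacked2 and tube_mark below 0.006 m and z of stacked2 in the frame of tube_mark between -0.075 and -0.002 m) or (x of stacked2 in the frame of bobbin_box between -0.058 and 0.058 m and y of stacked2 in the frame of bobbin_box between -0.048 and 0.048 m and z of stacked2 in the frame of bobbin_box below 0.024 m)) and linear speed of each of bobbin1, bobbin2, bobbin3, bobbin4, bobbin5, bobbin6, bobbin7, stacked1, stacked2 below 0.03 m/s); the robot touches nothing.
It fails at once if the glass votive cup is tipped or moved more than 3 cm (angle between votive's own z axis and vertical above 0.5 rad or distance of votive from where it was at the start of the episode above 0.03 m).
It fails at once if the tin is moved more than 3 cm (distance of tin from where it was at the start of the episode above 0.03 m).
It fails at once if the thimble or the spool is moved more than 6 cm (distance of any of thimble, spool from where it was at the start of the episode above 0.06 m).
Of stacked2, bobbin5, bobbin6, bobbin7 only 2 to 4 are there at a start; the rules pass over those that are not, and their reading is None.
At some moment in a run one of bobbin1, bobbin2, bobbin3, bobbin4, bobbin5, bobbin6, bobbin7 may be knocked a few centimetres aside while the robot is not near it.
Once in a run the grip may slacken for a moment while it holds something.
It also fails if it takes over 208 s, if anything falls off the work surface, if the arm or the gripper's body presses on something with over 40 N, if the wrist force passes 120 N, or if a joint passes its speed limit or range.

## Working session

There is one attempt and no reset: what is moved stays moved. The work goes in short steps, each a Python script; the robot and the scene stay as the last script left them, time stands still between calls to the robot, and variables do not carry over. Pictures are saved under pics/ and viewed, at most 14 in all, crops included, and the job is handed in when it is done.

```bash
ls; mkdir -p pics
python3 - <<'E'
from station import env, effector, solver, viewer, search_frame, tip_of
import cv2, numpy as np
for c in ["top","side"]:
    p,d=viewer.read_camera(c); cv2.imwrite(f"pics/{c}0.png",p[:,:,::-1])
    i=viewer.camera_info(c); print(c,{k:np.round(v,3).tolist() if not isinstance(v,str) else v for k,v in i.items()})
    for n in ["caddy","tube_mouth","tube_mark","bolt_knob","bobbin_box","bobbin1","stacked1","votive","tin","thimble","spool"]:
        for f in (tip_of,search_frame):
            try: print(n,f.__name__,[(round(r["score"],2),np.round(r["at"],3).tolist()) for r in f(c,n)][:9])
            except Exception as e: print(n,e)
print(env.sense()["t"])
print(viewer.camera_info("wrist"))
E
```

```text
pics
top {'intrinsics': [[366.679, 0.0, 256.638], [0.0, 366.679, 191.801], [0.0, 0.0, 1.0]], 'eye': [0.44, -0.011, 1.137], 'rotation': [[0.009, 0.991, -0.134], [-1.0, 0.009, -0.001], [0.0, 0.134, 0.991]]}
caddy call [(0.96, [0.643, -0.049, -0.0])]
caddy call [(0.92, [0.631, 0.036, 0.093]), (0.65, [0.65, 0.32, 0.036])]
tube_mouth call [(0.97, [0.648, -0.048, 0.091])]
tube_mouth call [(0.67, [0.634, 0.041, 0.091])]
tube_mark call [(0.67, [0.648, -0.05, 0.092]), (0.6, [0.647, -0.044, 0.084]), (0.21, [0.643, -0.047, 0.0])]
tube_mark call []
bolt_knob call [(0.42, [0.641, -0.0, 0.126])]
bolt_knob call [(0.47, [0.642, 0.001, 0.104]), (0.42, [0.634, 0.039, 0.092])]
bobbin_box call [(0.92, [0.446, 0.278, -0.001]), (0.51, [0.457, -0.27, 0.003]), (0.49, [0.646, -0.048, 0.084]), (0.27, [0.649, -0.052, 0.094])]
bobbin_box call [(0.84, [0.444, 0.325, 0.002])]
bobbin1 call [(0.61, [0.447, -0.013, 0.009]), (0.54, [0.449, -0.071, 0.008]), (0.43, [0.529, -0.227, 0.008]), (0.38, [0.449, 0.067, 0.005]), (0.38, [0.457, -0.269, 0.001]), (0.37, [0.449, 0.147, 0.009])]
bobbin1 call [(0.47, [0.543, -0.313, 
[... 1997 characters left out ...]
445, -0.019, 0.015])]
spool call [(0.79, [0.426, -0.197, 0.005]), (0.4, [0.646, -0.048, 0.084])]
spool call [(0.56, [0.425, -0.199, 0.044]), (0.34, [0.448, 0.06, 0.012])]
2.3
{'intrinsics': array([[267.65231144,   0.        , 256.4888577 ],
       [  0.        , 267.65231144, 189.24398976],
       [  0.        ,   0.        ,   1.        ]]), 'T_tool_cam': array([[-2.71888014e-04,  9.64498497e-01,  2.64088195e-01,
         7.51091072e-02],
       [ 9.99999923e-01,  3.37357268e-04, -2.02555762e-04,
        -2.93634813e-04],
       [-2.84456800e-04,  2.64088119e-01, -9.64498514e-01,
        -1.70211707e-01],
       [ 0.00000000e+00,  0.00000000e+00,  0.00000000e+00,
         1.00000000e+00]])}
```

View pics/top0.png

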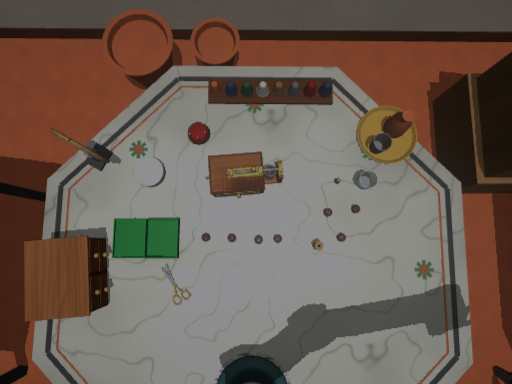

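View pics/side0.png

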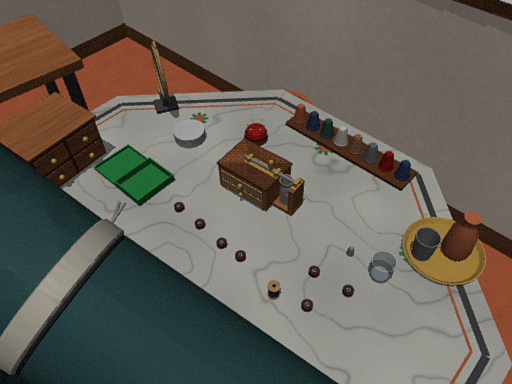

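Seven bobbins lie on the table. In the top picture they are at about (206,237), (232,238), (258,239), (278,238), (341,237), (327,212) and (355,209). The caddy is at (240,175) and the green tray at (163,238), with the lid on its left. The networks agree with these positions. Next I'll look at the caddy from close by.

```bash
cat > h.py <<'E'
from station import env, effector, solver, viewer, search_frame, tip_of, workorder
import numpy as np, cv2
def R(a):            # tool down, closing axis (tool y) at world angle a
    y=np.array([np.cos(a),np.sin(a),0]); z=np.array([0,0,-1.]); return np.column_stack([np.cross(y,z),y,z])
def cam(c):
    s=env.sense(); p,d=viewer.read_camera(c); i=viewer.camera_info(c); K=i["intrinsics"]
    if c=="wrist":
        T=np.eye(4); T[:3,:3]=s["tcp_rot"]; T[:3,3]=s["ee_pos"]; T=T@i["T_tool_cam"]; Rc,e=T[:3,:3],T[:3,3]
    else: Rc,e=i["rotation"],i["eye"]
    return p,d,K,Rc,e
def cloud(d,K,Rc,e):
    v,u=np.mgrid[:d.shape[0],:d.shape[1]]
    P=np.stack([(u-K[0,2])/K[0,0]*d,-(v-K[1,2])/K[1,1]*d,-d],-1)
    W=P@Rc.T+e; W[d==0]=np.nan; return W
def ray(uv,K,Rc,e,z):   # pixel -> world point at height z
    r=Rc@np.array([(uv[0]-K[0,2])/K[0,0],-(uv[1]-K[1,2])/K[1,1],-1.]); return e+r*(z-e[2])/r[2]
def pix(P,K,Rc,e):
    q=Rc.T@(np.asarray(P,float)-e); return np.array([K[0,0]*q[0]/-q[2]+K[0,2],K[1,1]*q[1]/q[2]+K[1,2]])
E
python3 - <<'E'
from h import *
print(np.round(env.sense()["tcp_rot"],2).tolist())
for a in (0,np.pi): 
    for p in ([.64,-.03,.28],[.45,.27,.1],[.45,-.27,.05],[.64,-.05,.1]): 
        q=solver.inverse_kinematics(np.array(p),R(a)); print(a,p,None if q is None else np.round(q,2))
E
```

```text
[[0.97, 0.24, -0.0], [0.24, -0.97, -0.0], [-0.0, 0.0, -1.0]]
0 [0.64, -0.03, 0.28] [ 0.49  0.5  -0.71  1.52  0.34  1.25 -0.27]
0 [0.45, 0.27, 0.1] [ 0.12  0.63 -0.94  1.95  0.66  0.9  -1.16]
0 [0.45, -0.27, 0.05] [ 0.83  0.55 -0.44  2.    0.36  0.67  0.16]
0 [0.64, -0.05, 0.1] [ 0.48  0.69 -0.65  1.68  0.49  0.95 -0.35]
3.141592653589793 [0.64, -0.03, 0.28] [-0.82  0.74  1.35  1.61 -0.73  1.39 -2.54]
3.141592653589793 [0.45, 0.27, 0.1] [ 0.32  0.92 -1.33  1.95  1.    1.16  1.72]
3.141592653589793 [0.45, -0.27, 0.05] [ 0.33  0.5   0.18  2.03 -0.15  0.62 -2.53]
3.141592653589793 [0.64, -0.05, 0.1] [-0.77  1.05  1.34  1.76 -1.08  1.27 -2.29]
```

Run:
```python
from h import *
for k,(x,y,z) in enumerate([(.63,-.09,.27),(.63,-.03,.24)]):
    env.reach(np.array([x,y,z]),R(0)); 
    p,d,K,Rc,e=cam("wrist"); cv2.imwrite(f"pics/w{k}.png",p[:,:,::-1]); np.savez(f"w{k}.npz",p=p,d=d,K=K,Rc=Rc,e=e)
    for n in ["tube_mouth","tube_mark","bolt_knob","caddy"]:
        print(n,[(round(r["score"],2),np.round(r["at"],4).tolist()) for r in tip_of("wrist",n)][:2])
    W=cloud(d,K,Rc,e); m=(abs(W[...,2]-.091)<.006)&(abs(W[...,0]-.64)<.1)&(abs(W[...,1]-.03)<.2)&(W[...,1]>-.02)
    print(cv2.minAreaRect(W[m][:,:2].astype(np.float32)), np.median(W[m][:,2]))
    t=W[(W[...,2]>.12)&(W[...,2]<.135)]; print("knob",len(t),t.mean(0) if len(t) else 0)
print(env.sense()["t"])
```

```text
tube_mouth [(0.88, [0.6466, -0.0483, 0.0895])]
tube_mark [(0.92, [0.6434, -0.0491, 0.0867])]
bolt_knob [(0.72, [0.6372, -0.0009, 0.1249]), (0.4, [0.6467, -0.0479, 0.033])]
caddy [(0.95, [0.6429, -0.0467, -0.0018])]
((0.6387513875961304, 0.045505911111831665), (0.11446899175643921, 0.14042814075946808), 4.89779806137085) 0.09125748732660463
knob 126 [6.42884722e-01 1.42007990e-04 1.26191951e-01]
tube_mouth [(0.68, [0.6495, -0.0451, 0.0925])]
tube_mark [(0.96, [0.644, -0.0492, 0.0859])]
bolt_knob [(0.82, [0.6401, 0.0, 0.1273])]
caddy [(0.75, [0.6481, -0.0479, -0.002]), (0.3, [0.6501, -0.0478, 0.0143])]
((0.6380956768989563, 0.05259533226490021), (0.1141064241528511, 0.1553877741098404), 5.14015007019043) 0.09123325750244143
knob 133 [0.64264655 0.0009907  0.12598595]
5.7333
```

View pics/w0.png

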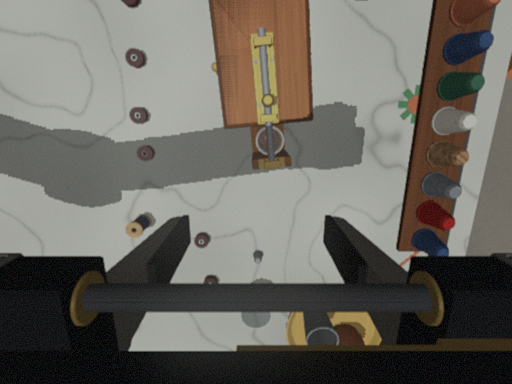

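View pics/w1.png

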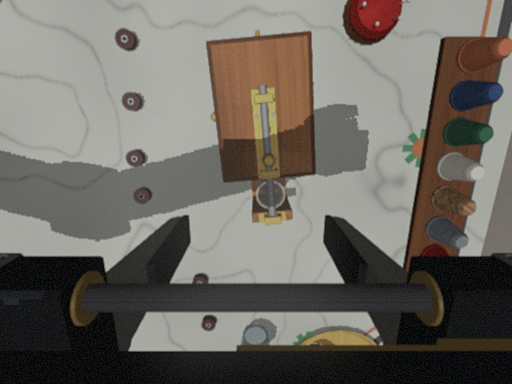

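Both wrist pictures show the caddy turned about 5°. The knob is at (268,99) and then (268,160), and the tube rim at (270,140) and then (270,193). Next I'll draw the bolt.

```bash
cat >> h.py <<'E'
YAW=0.0885; O=np.array([.6468,-.0475,0]); CX=np.array([np.cos(YAW),np.sin(YAW),0]); CY=np.array([-np.sin(YAW),np.cos(YAW),0])
def F(): return env.sense()["wrist_force"]
def ee(): return np.array(env.sense()["ee_pos"])
E
python3 - <<'E'
from h import *
kn=np.array([.6427,.0007,0])
for a in (YAW+np.pi/2,YAW-np.pi/2):
    q=solver.inverse_kinematics(kn+[0,0,.112],R(a)); print(a,None if q is None else np.round(q,2))
    if q is not None: break
env.reach(kn+[0,0,.17],R(a)); env.movel(kn+[0,0,.112],rate=.15)
print(F()); s=effector.grasp(15); env.pause(.2); st=env.sense(); print(st["gripper_width"],st["grasp_force"],st["wrist_force"],st["ee_pos"])
f0=np.array(st["wrist_force"]); p0=ee(); 
for k in range(1,13):
    env.movel(p0+CY*min(.005*k,.0575),rate=.06); f=(F()-f0)@CY; print(k,round(f,2),np.round((ee()-p0)@CY,4))
    if f<-12: break
print(env.sense()["gripper_width"],ee(),env.sense()["t"])
E
```

```text
1.6592963267948966 [ 0.57  0.79 -0.94  1.66  0.72  1.07  1.07]
[-0.37162986  0.74529513  0.53013491]
0.012404208837108728 15.000012516975403 [ 0.6495341  -0.06554602  0.4734314 ] [0.64270436 0.00067796 0.11198517]
1 -0.44 0.0054
2 0.08 0.0108
3 0.13 0.0159
4 0.17 0.0209
5 0.12 0.0258
6 0.42 0.0307
7 0.31 0.0358
8 0.1 0.0408
9 0.61 0.0458
10 -3.75 0.0495
11 -10.7 0.0497
12 -14.96 0.0497
0.012668211327453615 [0.63831339 0.05020484 0.11182442] 11.8917
```

Run:
```python
from h import *
effector.release(); p=ee(); env.movel(p+[0,0,.06],rate=.25)
env.reach(O-.075*CY+[0,0,.2],R(YAW)); env.pause(.1)
p,d,K,Rc,e=cam("wrist"); W=cloud(d,K,Rc,e); np.savez("w2.npz",p=p,d=d,K=K,Rc=Rc,e=e)
r=np.linalg.norm(W[...,:2]-O[:2],axis=-1); print("depth in tube",np.round(np.nanpercentile(W[r<.008][:,2],[5,25,50,75,95]),4))
for n in ["tube_mouth","tube_mark","bolt_knob","stacked1"]:
    print(n,[(round(x["score"],2),np.round(x["at"],4).tolist()) for x in tip_of("wrist",n)][:3])
t=W[(W[...,2]>.12)&(W[...,2]<.135)]; t=t[np.linalg.norm(t[:,:2]-(O+.098*CY)[:2],axis=1)<.02]; print("knob",len(t),t.mean(0)-O if len(t) else 0,(t.mean(0)-O)@CY)
u,v=pix(O+[0,0,.091],K,Rc,e).astype(int); print(u,v)
c=p[max(v-75,0):v+75,u-75:u+75,::-1]; cv2.imwrite("pics/w2c.png",cv2.resize(c,None,fx=4,fy=4,interpolation=cv2.INTER_CUBIC)[:600]); print(env.sense()["t"])
```

```text
depth in tube [0.035  0.0357 0.0362 0.0367 0.0376]
tube_mouth [(0.62, [0.6489, -0.0455, 0.0901])]
tube_mark [(0.8, [0.6459, -0.0504, 0.0883])]
bolt_knob [(0.47, [0.6439, -0.0488, -0.0038])]
stacked1 [(0.88, [0.6472, -0.0456, 0.0303]), (0.3, [0.6486, -0.0458, 0.0885])]
knob 14 [-0.0075615   0.09089337  0.12144717] 0.0912059742473592
256 117
14.875
```

View pics/w2c.png

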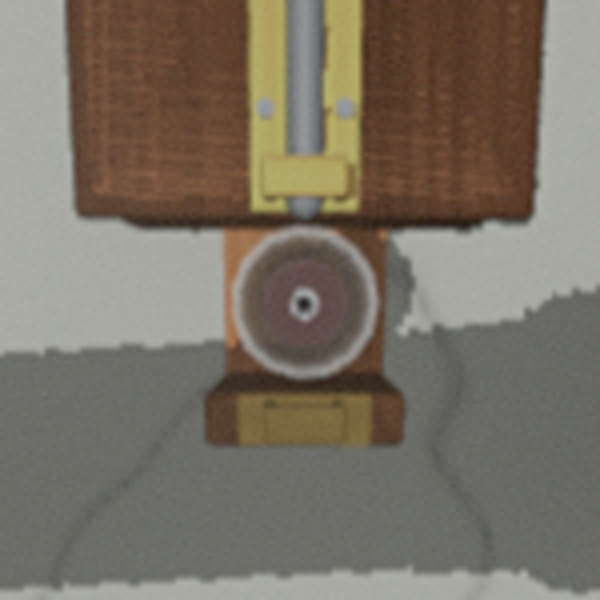

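Looking down the tube, the stack top is at z = 0.036, so two bobbins are in. I add four, and three are left for the box. The rim centre is about (257.3,117.4) px against a predicted (256,117), and the rod end clears the ring. First pick.

```bash
cat >> h.py <<'E'
OBST=[(.427,-.195),(.632,-.260),(.628,-.343)]
BOB=dict(A=(.450,.146),B=(.450,.066),C=(.448,-.016),D=(.449,-.073),E=(.457,-.268),F=(.527,-.227),G=(.546,-.315))
BOX=np.array([.448,.277,0])
def look(xy,W=None):      # nearest bobbin top near xy in a wrist view
    p,d,K,Rc,e=cam("wrist"); W=cloud(d,K,Rc,e)
    m=((W[...,2]>.0085)&(W[...,2]<.018)).astype(np.uint8)
    n,L,st,_=cv2.connectedComponentsWithStats(m); best=None
    for i in range(1,n):
        if st[i,4]<40: continue
        P=W[L==i]; c,r=cv2.minEnclosingCircle(P[:,:2].astype(np.float32)); q=np.append((P[:,:2].max(0)+P[:,:2].min(0))/2,np.median(P[:,2]))
        if .009<r<.018 and (best is None or np.linalg.norm(q[:2]-xy)<np.linalg.norm(best[:2]-xy)): best=q
    return best
def angle(xy,others):
    best=None
    for a in YAW+np.radians(np.arange(-75,76,5)):
        u=np.array([np.cos(a),np.sin(a)]); w=1.
        for o,r in others:
            q=np.array(o)-xy; l,t=abs(q@u),abs(q@[-u[1],u[0]])
            dx=max(l-.066,0) ; dy=max(t-.012,0); w=min(w,np.hypot(dx,dy)-r)
        sc=min(w,.012)-.002*abs(a-YAW)
        if best is None or sc>best[0]: best=(sc,a,w)
    return best[1],best[2]
def pick(k,left,tip=.006):
    xy=np.array(BOB[k])
    oth=[(OBST[0],.014),(OBST[1],.01),(OBST[2],.029)]+[(BOB[j],.013) for j in left if j!=k]
    a,w=angle(xy,oth)
    env.reach(np.append(xy,.13),R(a)); env.pause(.1)
    q=look(xy); print(k,"angle",round(np.degrees(a)),"clear",round(w,3),"at",None if q is None else np.round(q,4))
    if q is None or np.linalg.norm(q[:2]-xy)>.012: return False
    env.movel(np.append(q[:2],.04),rate=.2); env.movel(np.append(q[:2],tip),rate=.06)
    effector.grasp(20); env.pause(.1); env.movel(np.append(q[:2],.06),rate=.15)
    s=env.sense(); print(" grip",round(s["gripper_width"],4),round(s["grasp_force"],1),"F",np.round(s["wrist_force"],1)); return s["gripper_width"]>.02
def held():         # held bobbin in tool frame: tool-x offset, top height over the tip, tilt
    s=env.sense(); p,d,K,Rc,e=cam("wrist"); W=(cloud(d,K,Rc,e)-s["ee_pos"])@np.array(s["tcp_rot"])
    m=(abs(W[...,1])<.008)&(abs(W[...,0])<.02)&(abs(W[...,2])<.012)   # tool coords, z down
    P=W[m]; 
    if len(P)<30: return None
    h=np.median(P[:,2]); T=P[abs(P[:,2]-h)<.004]; c=np.polyfit(T[:,0],T[:,2],1)
    return (T[:,0].max()+T[:,0].min())/2, np.ptp(T[:,0]), -h, c[0], p
E
python3 - <<'E'
from h import *
d=np.load("w2.npz"); print("rim",ray((257.3,117.4),d["K"],d["Rc"],d["e"],.091)-O)
print(pick("C","ABCDEFG")); h=held(); print(np.round(h[:4],4) if h else h)
if h: cv2.imwrite("pics/held.png",h[4][:,:,::-1])
print(env.sense()["t"])
E
```

```text
rim [0.00102812 0.00014502 0.091     ]
C angle 5 clear 0.032 at [ 0.4469 -0.0153  0.0122]
 grip 0.0247 20.0 F [ 0.5  0.4 -1.4]
True
[0.     0.0265 0.0061 0.0029]
18.9833
```

View pics/held.png

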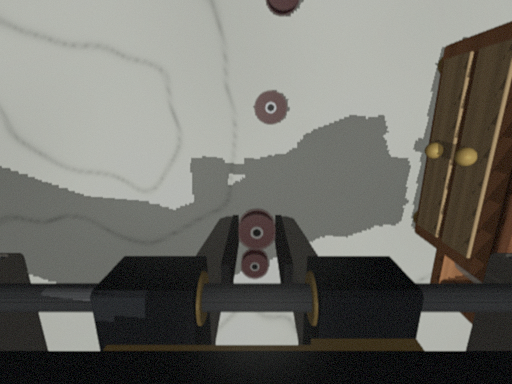

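The held bobbin sits centred and flat between the pads at (257,230). Placing it in the tube.

```bash
cat >> h.py <<'E'
O=O+[.0007,.0001,0]
def place_tube():
    p=ee(); env.movel([p[0],p[1],.15],rate=.3)
    env.reach(O+[0,0,.14],R(YAW)); env.pause(.1)
    s=env.sense(); h=held(); print(" held",None if h is None else np.round(h[:4],4),"w",round(s["gripper_width"],4))
    if h is None or s["gripper_width"]<.02 or abs(h[3])>.15 or abs(h[2]-.006)>.004: return False
    t=O-CY*h[0]; z=.1+(.006-h[2])*0
    f0=F(); env.movel(t+[0,0,.100],rate=.15)
    for z in (.097,.0945,.0925):
        env.movel(t+[0,0,z],rate=.05); f=F()-f0
        if np.linalg.norm(f)>4: print(" contact",z,np.round(f,1)); break
    effector.release(); env.pause(.4); env.movel(t+[0,0,.13],rate=.2); return True
def level():
    env.reach(O-.075*CY+[0,0,.2],R(YAW)); env.pause(.1); p,d,K,Rc,e=cam("wrist"); W=cloud(d,K,Rc,e)
    P=W[np.linalg.norm(W[...,:2]-O[:2],axis=-1)<.009]; c=np.linalg.lstsq(np.c_[P[:,:2]-O[:2],np.ones(len(P))],P[:,2],rcond=None)[0]
    print(" level",np.round(np.nanpercentile(P[:,2],[10,50,90]),4),"slope",np.round(c[:2],3)); return p
E
python3 - <<'E'
from h import *
print(place_tube()); level(); print(env.sense()["t"])
E
```

```text
held [-0.0001  0.0263  0.0059  0.0049] w 0.0248
True
 level [0.0473 0.0482 0.049 ] slope [-0.017 -0.01 ]
24.0333
```

Three are in the tube. Continuing with the next two.

Run:
```python
from h import *
left="ABDEFG"
for k in "DF":
    if not pick(k,left): break
    left=left.replace(k,"")
    if not place_tube(): break
    level()
print(left,env.sense()["t"])
```

```text
D angle 5 clear 0.094 at [ 0.4506 -0.074   0.0122]
 grip 0.0248 20.0 F [-0.7  0.9 -0.6]
 held [0.0001 0.0264 0.0059 0.0049] w 0.0248
 level [0.0594 0.0603 0.0612] slope [-0. -0.]
F angle 0 clear 0.016 at [ 0.5323 -0.2288  0.0123]
 grip 0.0245 20.0 F [-1.   0.2 -0.3]
 held [ 0.0003  0.0262  0.006  -0.0054] w 0.0249
 level [0.0712 0.0722 0.0732] slope [0.013 0.018]
ABEG 41.9917
```

Run:
```python
from h import *
if pick("G","ABEG") and place_tube():
    p=level(); cv2.imwrite("pics/full.png",p[:,:,::-1])
print(env.sense()["t"])
```

```text
G angle 20 clear 0.013 at [ 0.5441 -0.3146  0.0122]
 grip 0.025 20.0 F [-0.2 -0.5 -0.4]
 held [ 0.0003  0.0262  0.0061 -0.0023] w 0.0251
 level [0.0833 0.0842 0.0853] slope [-0.007  0.009]
51.3417
```

The stack top is at 0.084, which is the mark. Shooting the bolt.

Run:
```python
from h import *
kn=np.array([.6383,.0502,0])
env.reach(kn+[0,0,.18],R(YAW+np.pi/2)); env.movel(kn+[0,0,.112],rate=.15)
effector.grasp(15); env.pause(.2); st=env.sense(); print(st["gripper_width"],st["grasp_force"])
f0=F(); p0=ee()
for k in range(1,14):
    env.movel(p0-CY*min(.005*k,.06),rate=.06); f=(F()-f0)@CY; print(k,round(f,2),np.round((ee()-p0)@CY,4))
    if f>12: break
effector.release(); env.pause(.1); env.movel(ee()+[0,0,.07],rate=.25)
p=level(); W=0; cv2.imwrite("pics/bolt.png",p[:,:,::-1]); print(env.sense()["t"])
```

```text
0.013005407844641135 15.000067055225372
1 2.7 -0.0051
2 1.53 -0.0105
3 1.41 -0.0158
4 0.83 -0.0209
5 1.37 -0.0258
6 1.25 -0.0307
7 1.99 -0.0358
8 1.09 -0.0408
9 0.16 -0.0458
10 1.8 -0.0508
11 4.55 -0.0541
12 14.09 -0.0543
 level [0.0836 0.1005 0.1025] slope [-0.111 -0.041]
60.3583
```

View pics/bolt.png

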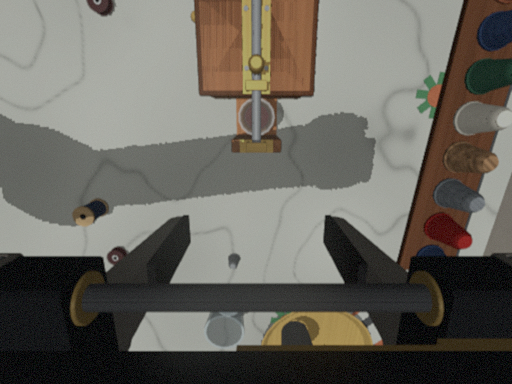

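The bolt travelled the full 54 mm; the picture shows the rod in the keeper at (256,146) and the knob at (257,63). Now the leftovers go to the box.

```bash
cat >> h.py <<'E'
def place_box(dx):
    p=ee(); env.movel([p[0],p[1],.14],rate=.3); t=BOX+[dx,0,0]
    env.reach(t+[0,0,.10],R(YAW)); s=env.sense(); print(" w",round(s["gripper_width"],4))
    if s["gripper_width"]<.02: return False
    env.movel(t+[0,0,.029],rate=.15); print(" F",np.round(F(),1)); effector.release(); env.pause(.3); env.movel(t+[0,0,.12],rate=.25); return True
E
python3 - <<'E'
from h import *
left="ABE"
for k,dx in zip("EBA",(-.032,0,.032)):
    if not pick(k,left): break
    left=left.replace(k,"")
    if not place_box(dx): break
print(left,env.sense()["t"])
env.reach(BOX+[0,-.05,.25],R(YAW)); p,d,K,Rc,e=cam("wrist"); cv2.imwrite("pics/box.png",p[:,:,::-1])
E
```

```text
E angle 5 clear 0.049 at [ 0.4558 -0.2689  0.0122]
 grip 0.0248 20.0 F [-1.   0.5 -1. ]
 w 0.0248
 F [0.1 0.7 1.2]
B angle 5 clear 0.055 at [0.4512 0.0663 0.0122]
 grip 0.025 20.0 F [-0.3 -0.3 -0.4]
 w 0.0247
 F [ 1.2  1.1 -0.5]
A angle 5 clear 0.312 at [0.4526 0.1457 0.0122]
 grip 0.0245 20.0 F [-0.3  0.   0. ]
 w 0.0251
 F [-1.2  0.3  1. ]
 84.3583
```

View pics/box.png

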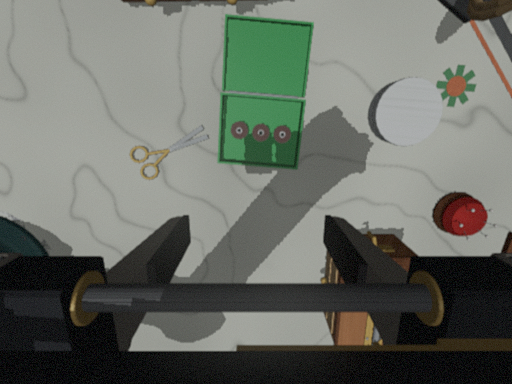

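All three leftovers lie in the tray, at (239,130), (261,132) and (283,134). The arm is clear, so I'm handing in.

```bash
python3 -c "
from h import *
env.pause(.5); print(workorder.finish_job())"
```

```text
the job is handed in; nothing more can be done
None
```

I handed the job in at about 85 s: the tube has six bobbins level with the dark line, the bolt is home in its keeper, and the three leftover bobbins are in the green box; no verdict came back.

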